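# Close the plate filter holder crisscross

## Robot

A 6-joint arm with a two-finger parallel gripper is mounted at the origin on the work surface. World frame = base frame: x ahead of the robot, y to its left, z up, the work surface at z = 0. Lengths are in m, angles in rad, forces in N, time in s.
With the tool pointing down it reaches from about 0.375 to 0.75 m from the base axis. Payload 9 kg.
Tool frame: the origin (TCP) lies at the very end of the fingers, on their centre line; the grasp point (between the pads) lies 19 mm behind it (manip.grasp_offset is the distance from the TCP to the grasp point, in m); y points along the fingers, z is the direction in which the jaws open and shut, and the axes are right-handed (so a half turn about y gives the same grasp; the last joint's range is limited). The gripper opens to 85 mm and grips with 20 to 120 N. Pads are 22 mm wide; open, the fingers measure 114 mm over their backs; the gripper's body (76 mm by 85 mm) begins 54 mm behind the grasp point. The pads swing forward as they close: fully open they stand 13 mm farther back than shut.
Start: joints at [-1.34, 0.104, 0.097, 1.564, 0, 1.353], TCP at [0.26, -0.541, 0.231] pointing down, gripper open.
Joint ranges: [-2.99, 2.99], [-0.84, 1.86], [-1.1, 1.16], [-1.84, 2.11], [-1.51, 1.56], [-3.14, 3.14]. Speed limits (rad/s): [2.22, 2.22, 2.57, 3.14, 3.14, 3.14].

## Interface

Orientations are given as a unit quaternion [x, y, z, w].
In Python, from workcell import manip gives the robot as it stands.
- The arm moves only by the tool play_rows, never from a script. Its argument "commands" is a list of rows, each an object of numbers: "x", "y", "z": the shift along the tool's x, y, z in units of 30 mm (1.0 is 30 mm); "yaw": the turn about the tool's y in units of 5 degrees (1.0 is 5 degrees). A call has 1 to 12 rows; each row shifts and turns the commanded pose from where the row before left it, along the tool's axes as they then stand; what a row does not reach is not made up. A row lasts 1/10 s, in which the tool goes at most 50 mm and 8.59 degrees, less where a joint would pass 70% of its speed; a pose out of reach is approached as far as the arm can. A call is refused whole if a number of a shift passes 1 or a number of a turn 1, either way. A call with a gripper value outside its range is refused whole. "claw" is the opening, from -1 (shut) to 1 (fully open), set as the call begins (left out, the last holds). The fingers move at their own pace and stop on an object; the grip force is fixed at half the most. Time passes only in rows, so rows that do not move let the fingers close. It gives the time, the measured TCP pose, the force and the opening at its end, in the units of the state.
- manip.observe(): the state, without advancing time (a new reading comes with each control period).
- manip.read_camera(name): name is "side" or "top"; returns a dict with "image" (400x640x3 uint8, red, green, blue), "depth" (400x640 float32, m along the optical axis (not along the pixel's ray), 0 where there is no reading), "fx", "fy", "cx", "cy" (pixels), "R" (3x3) and "t" (3): a world point X has camera coordinates R X + t. Camera axes: x right, y down, z forward; pixel columns grow to the right and rows downward; lengths in m; the calibration is good to about 2 mm. A picture is of the moment at which its call begins.
- manip.job_done(): hands the job in, once; it reports no verdict.
Trained networks look in the newest picture that a camera, given by its name, has taken for a name from the list of things; names that differ only in an ending like _2 or _b are one class to them, and where a whole thing is asked for, a point or a joint stands for the part that bears it (a point fixed in the world has none). Each returns a list of dicts, best first, with "score" (0 to 1); they miss things now and then, are a little off and sometimes report something else, mostly with a low value. They report only what shows in the picture. A call takes as long as a camera call. They do not tell look-alikes from the thing itself.
- manip.cut_out(camera, label): "region" (400x640 bool, what is visible of it).
- manip.tip_of(camera, label): "location" ([x, y, z] in m, in world coordinates, good to about 4 mm: a listed point, or the origin of a listed thing).
The state is a dict: "time_s": time; "joints": joint angles; "joint_vel": joint speeds; "joint_torque": joint torques, N m; "tcp_pos": TCP position; "ee_rot": TCP orientation; "ft_force": force on the tool from outside, world axes, zero at the start; "torque": the same for the moment, N m; "grip_width": finger opening in m.
Only numpy, scipy, OpenCV 4.12 (cv2) and the standard library are available. Lean on these libraries where they do the work, as an engineer would, in place of code of your own. Each camera call takes 0.05 s, during which the arm holds its last target. There are 200 camera calls.

## Task

Close the large filter holder evenly: tighten its four wing knobs clockwise in crisscross order, one knob and then the one opposite, then the other two, turning each only about half way (45 degrees) on the first pass. Then go round crisscross a second time and turn each fully home to its stop, a quarter turn from loose. Leave the small three-knob filter holder untouched.

Things in the scene. Friction and masses are not known exactly. Their poses are not given: they have to be found in the camera images.
- filter_holder: Large plate filter holder: two round steel plates, 184 mm across, fixed to the bench, with a hose port in the middle (26 mm wide, top 82 mm above the bench) and four wing knobs. Origin: on its axis at bench height, z up. Plate top: 50 mm above the bench. The knobs' vertical axes are 70 mm from the centre, at 45, 135, 225, 315 degrees from its x axis, counter-clockwise from above.
- small_holder: The small plate filter holder, 110 mm diameter, 78 mm high at its port, with only three small wing knobs. Not part of the job: it is not to be touched. Origin: on its axis at bench height. It stands to the left or right of the large one.
- wing_1 (a joint): Turn (rad) of the wing knob at 45 degrees on the large holder, opposite wing_3. 0: loose, wing points at the holder's centre; grows clockwise from above; 1.57: tight at its stop, wing square to that line. Starts at 0 to 0.2. A flat black bar 46 mm long, 13 mm thick, 58 to 90 mm above the bench, on a 22 mm round foot; turns against 0.06 N m of friction and stays where left.
- wing_2 (a joint): Turn (rad) of the wing knob at 135 degrees on the large holder, opposite wing_4. 0: loose, wing points at the holder's centre; grows clockwise from above; 1.57: tight at its stop, wing square to that line. Starts at 0 to 0.2. A flat black bar 46 mm long, 13 mm thick, 58 to 90 mm above the bench, on a 22 mm round foot; turns against 0.06 N m of friction and stays where left.
- wing_3 (a joint): Turn (rad) of the wing knob at 225 degrees on the large holder, opposite wing_1. 0: loose, wing points at the holder's centre; grows clockwise from above; 1.57: tight at its stop, wing square to that line. Starts at 0 to 0.2. A flat black bar 46 mm long, 13 mm thick, 58 to 90 mm above the bench, on a 22 mm round foot; turns against 0.06 N m of friction and stays where left.
- wing_4 (a joint): Turn (rad) of the wing knob at 315 degrees on the large holder, opposite wing_2. 0: loose, wing points at the holder's centre; grows clockwise from above; 1.57: tight at its stop, wing square to that line. Starts at 0 to 0.2. A flat black bar 46 mm long, 13 mm thick, 58 to 90 mm above the bench, on a 22 mm round foot; turns against 0.06 N m of friction and stays where left.
Not all that is in view belongs to the job. What is shaped like the filter_holder but orange or turquoise is not meant.

How it is judged:
By the outcome, as a careful person would: the job done as asked, in the order asked, and still so for the second after the job is handed in, with the robot touching nothing.
It also fails if it takes over 72 s, if anything falls off the work surface, if the arm or the gripper's body presses on something with over 40 N, if the wrist force passes 120 N, or if a joint passes its speed limit or range.

## Working session

There is one attempt and no reset: what is moved stays moved. The work goes in short steps, Python scripts to look and compute and a tool call to move; the robot and the scene stay as the last step left them, time stands still between calls to the robot, and variables do not carry over. Pictures are saved under pics/ and viewed, about 8 in all and at most 12, crops included, and the job is handed in when it is done.

Besides the shell and the picture viewer there is one more tool, called after "Call:" as name(argument=value, ...) on one line, values as JSON. play_rows: Moves the arm, as the interface text tells. Its arguments: {"type":"object","properties":{"commands":{"type":"array"},"claw":{"type":"number"}},"required":["commands"]}

```bash
mkdir -p pics; ls; cat > h.py <<'E'
import numpy as np, cv2
from workcell import manip
def world(c,mask=None):
    d=c["depth"];v,u=np.nonzero((d>0)&(mask if mask is not None else True))
    z=d[v,u];P=np.stack([(u-c["cx"])*z/c["fx"],(v-c["cy"])*z/c["fy"],z],1)
    return (P-c["t"])@np.array(c["R"]),u,v
def pix(c,X):
    p=np.array(c["R"])@np.array(X)+c["t"];return p[0]/p[2]*c["fx"]+c["cx"],p[1]/p[2]*c["fy"]+c["cy"]
E
python3 - <<'E'
from h import *
o=manip.observe();print(o)
for n in("top","side"):
    c=manip.read_camera(n);cv2.imwrite(f"pics/{n}0.png",c["image"][:,:,::-1]);
    print(n,c["fx"],np.round(c["R"],3).tolist(),c["t"])
    for l in("filter_holder","small_holder","wing_1"):
        print(l,[(round(r["score"],2),np.round(r["location"],3).tolist(),np.round(pix(c,r["location"]))) for r in manip.tip_of(n,l)])
E
```

```text
pics
{'time_s': 0.0, 'joints': array([-1.33967218e+00,  1.04692792e-01,  9.64389534e-02,  1.56388756e+00,
        3.31537854e-06,  1.35308174e+00]), 'joint_vel': array([-0.00017866,  0.00081996, -0.00166909,  0.00087594,  0.00088638,
       -0.0010544 ]), 'joint_torque': array([-3.36913392e-03, -5.56922472e+01,  5.03658843e+01,  1.67664379e-02,
       -5.66617091e-04, -6.14848588e-06]), 'tcp_pos': array([ 0.26027396, -0.54023269,  0.23050945]), 'ee_rot': array([-0.15736175,  0.6898504 , -0.6888993 ,  0.15735772]), 'ft_force': array([ 0.27734722, -0.6619295 ,  0.94965601]), 'torque': array([ 0.01749527, -0.02992848,  0.00664918]), 'grip_width': 0.0855496923071365}
top 391.23602822365876 [[-0.015, -1.0, -0.01], [-0.996, 0.016, -0.087], [0.087, 0.009, -0.996]] [-0.01024904  0.46546853  0.89821035]
filter_holder [(0.8, [0.317, 0.229, 0.0], array([212., 261.])), (0.67, [0.541, -0.158, -0.002], array([373., 165.])), (0.61, [0.26, -0.233, 0.003], array([408., 282.]))]
small_holder [(0.64, [0.515, 0.156, 0.001], array([242., 177.]))]Traceback (most recent call last):
  File "<stdin>", line 7, in <module>
ValueError: it knows: filter_holder, small_holder
```

View pics/top0.png

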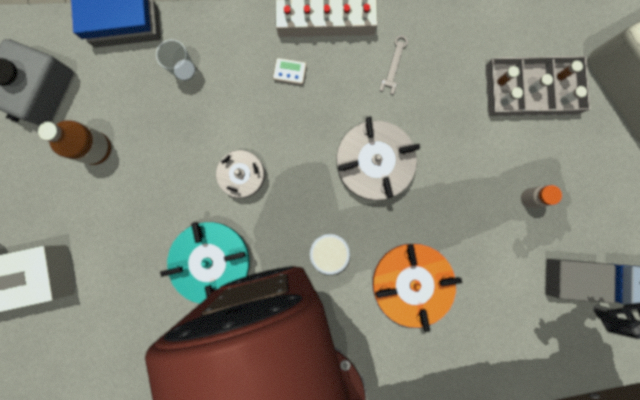

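The top view shows the steel four-knob holder at pixel (377,160). The small holder is at (240,174), and the turquoise (207,263) and orange (415,286) holders are look-alikes. The target is therefore the detection at about (0.541, -0.158).

```bash
cat > m.py <<'E'
from h import *
import sys
def measure(tag,names=("top","side"),c0=(0.541,-0.158)):
  for n in names:
    c=manip.read_camera(n);P,u,v=world(c)
    r=np.hypot(P[:,0]-c0[0],P[:,1]-c0[1])
    g=c["image"][v,u].max(1)
    pl=P[(r<.11)&(abs(P[:,2]-.05)<.006)]
    e=cv2.minEnclosingCircle(pl[:,:2].astype(np.float32))
    po=P[(r<.025)&(P[:,2]>.074)&(P[:,2]<.09)]
    print(n,"plate",np.round(e[0],4),round(e[1],4),"port",po[:,:2].mean(0) if len(po) else None,len(po))
    m=(r<.12)&(r>.03)&(P[:,2]>.08)&(P[:,2]<.1)
    im=np.zeros((400,640),np.uint8);im[v[m],u[m]]=1
    k,L,_,_=cv2.connectedComponentsWithStats(im)
    for i in range(1,k):
        Q=P[m&(L[v,u]==i)]
        if len(Q)<8: continue
        ce,s,_a=cv2.minAreaRect((Q[:,:2]*1000).astype(np.float32))
        w,V=np.linalg.eigh(np.cov(Q[:,:2].T));d=V[:,1]
        q=ce;print("  wing c",np.round(q,1),"size",np.round(s,1),"axis deg",round(np.degrees(np.arctan2(d[1],d[0]))%180,1),"z",round(np.median(Q[:,2]),4),len(Q))
    uu,vv=pix(c,[*c0,.06]);uu,vv=int(uu),int(vv)
    a=c["image"][max(0,vv-60):vv+60,max(0,uu-80):uu+80,::-1]
    cv2.imwrite(f"pics/{tag}{n}.png",cv2.resize(a,None,fx=5,fy=5,interpolation=cv2.INTER_CUBIC))
    if n=="side": cv2.imwrite(f"pics/{tag}full.png",c["image"][:,:,::-1]); print(c["fx"],np.round(c["R"],2).tolist(),c["t"])
E
python3 -c "
from m import *
measure('a')"
```

```text
top plate [ 0.5455 -0.1591] 0.0921 port [ 0.5448659  -0.15810571] 34
  wing c [ 613.  -141.2] size [45.2 13.2] axis deg 6.7 z 0.0892 130
  wing c [ 563.4 -226.6] size [13.3 46.2] axis deg 100.2 z 0.0893 135
  wing c [527.3 -91.6] size [13.2 45.8] axis deg 104.2 z 0.0891 129
  wing c [ 477.8 -177. ] size [45.5 13. ] axis deg 12.4 z 0.0891 136
side plate [ 0.5423 -0.1584] 0.0946 port [ 0.54185692 -0.15762894] 16
  wing c [ 559.4 -225.7] size [13.  46.4] axis deg 99.7 z 0.0879 54
  wing c [ 608.9 -141.7] size [44.4 17.1] axis deg 6.8 z 0.0865 79
  wing c [ 474.7 -176.8] size [44.9 16.1] axis deg 11.1 z 0.0871 85
  wing c [523.8 -90. ] size [13.6 43.5] axis deg 102.2 z 0.0879 70
392.822110425251 [[-0.9, -0.43, -0.01], [-0.27, 0.59, -0.76], [0.33, -0.68, -0.65]] [0.38165726 0.18079206 0.84312725]
```

View pics/atop.png

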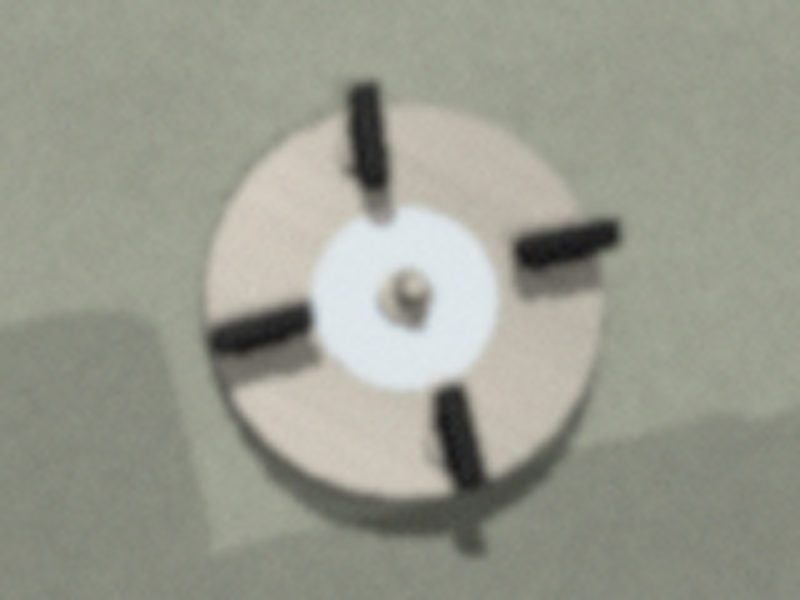

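View pics/afull.png

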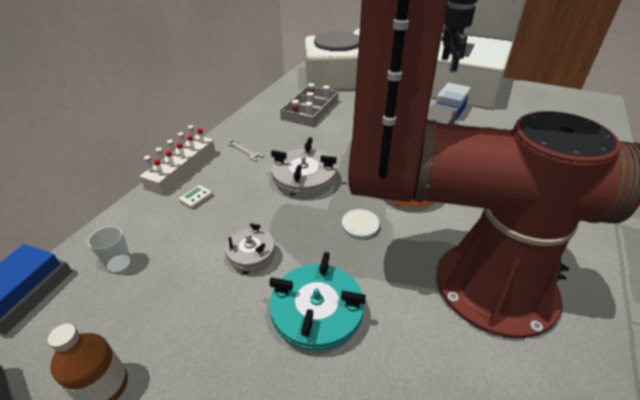

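The crop shows the four wings near radial, at (368,135), (568,243), (460,437) and (262,327). Centre and sizes agree with the datasheet, and the holder's knob radials are at about 15° + 90k. The top and side cameras differ by about 3 mm in x, so I'll use the mean.

Before anything else I turn the tool and narrow the jaws.

Call:
play_rows(commands=[{"yaw": -1}, {"yaw": -1}, {"yaw": -1}, {"yaw": -1}, {"yaw": -1}, {"yaw": -1}, {"yaw": -1}, {"yaw": -1}, {"yaw": -1}, {"yaw": -1}, {"yaw": -1}, {"yaw": -1}], claw=-0.3)

```text
validation failed for argument at $.co...
```

```bash
cat > go.py <<'E'
import sys,numpy as np
from scipy.spatial.transform import Rotation as R
from workcell import manip
o=manip.observe();M=R.from_quat(o["ee_rot"]).as_matrix();p=o["tcp_pos"]
ph=np.degrees(np.arctan2(M[1,0],M[0,0]))
print("t",o["time_s"],"tcp",np.round(p*1e3,1),"phi",round(ph,1),"j6",round(o["joints"][5],2),"F",np.round(o["ft_force"],1),"T",np.round(o["torque"],2),"w",round(o["grip_width"]*1e3,1),"tilt",np.round(M[2],3))
C=np.array([543.6,-158.8])
def to(x,y,z,f):
    d=np.array([x,y])-p[:2]*1e3;a=np.radians(f)
    print("  yaw",round((ph-f)/5,2),"x %.2f z %.2f y %.2f"%(d@[np.cos(a),np.sin(a)]/30,d@[-np.sin(a),np.cos(a)]/30,(p[2]*1e3-z)/30))
if len(sys.argv)>2:
    b,f,z=map(float,sys.argv[1:4]);k=C+70*np.array([np.cos(np.radians(b)),np.sin(np.radians(b))])
    print("knob",k);to(*k,z,f)
E
python3 go.py -75.1 -79.8 64
```

```text
t 0.25 tcp [ 260.3 -540.4  231. ] phi -154.3 j6 1.35 F [ 1.1 -0.7 -0.8] T [0.03 0.01 0.01] w 85.3 tilt [-0.    -1.    -0.001]
knob [ 561.59929552 -226.44632555]
  yaw -14.9 x -8.52 z 11.74 y 5.57
```

Call:
play_rows(commands=[{"x": 0, "y": 0, "z": 0, "yaw": -1}], claw=-0.3)

```text
time_s: 0.35
tcp_pos: [0.2603, -0.5405, 0.2311]
ee_rot: [-0.187, 0.682, -0.682, 0.187]
ft_force: [-0.1, 0.6, 0.1]
grip_width: 0.0734
```

Call:
play_rows(commands=[{"x": 0, "y": 0, "z": 0, "yaw": -1}, {"x": 0, "y": 0, "z": 0, "yaw": -1}, {"x": 0, "y": 0, "z": 0, "yaw": -1}, {"x": 0, "y": 0, "z": 0, "yaw": -1}, {"x": 0, "y": 0, "z": 0, "yaw": -1}, {"x": 0, "y": 0, "z": 0, "yaw": -1}, {"x": 0, "y": 0, "z": 0, "yaw": -1}, {"x": 0, "y": 0, "z": 0, "yaw": -1}, {"x": 0, "y": 0, "z": 0, "yaw": -1}, {"x": 0, "y": 0, "z": 0, "yaw": -1}, {"x": 0, "y": 0, "z": 0, "yaw": -1}, {"x": 0, "y": 0, "z": 0, "yaw": -1}])

```text
time_s: 1.55
tcp_pos: [0.2603, -0.5405, 0.2312]
ee_rot: [-0.504, 0.496, -0.496, 0.504]
ft_force: [-0.2, -0.2, -0.3]
grip_width: 0.0301
```

Call:
play_rows(commands=[{"x": 0, "y": 0, "z": 0, "yaw": -1}, {"x": 0, "y": 0, "z": 0, "yaw": -0.9}, {"x": -0.7, "y": 0, "z": 0.97, "yaw": 0}, {"x": -0.7, "y": 0, "z": 0.97, "yaw": 0}, {"x": -0.7, "y": 0, "z": 0.97, "yaw": 0}, {"x": -0.7, "y": 0, "z": 0.97, "yaw": 0}, {"x": -0.7, "y": 0, "z": 0.97, "yaw": 0}, {"x": -0.7, "y": 0, "z": 0.97, "yaw": 0}, {"x": -0.7, "y": 0, "z": 0.97, "yaw": 0}, {"x": -0.7, "y": 0, "z": 0.97, "yaw": 0}, {"x": -0.7, "y": 0, "z": 0.97, "yaw": 0}, {"x": -0.7, "y": 0, "z": 0.97, "yaw": 0}])

```text
time_s: 2.75
tcp_pos: [0.5104, -0.2811, 0.2313]
ee_rot: [0.543, -0.453, 0.454, -0.542]
ft_force: [0.3, -0.1, -0.1]
grip_width: 0.03
```

```bash
python3 go.py -75.1 -79.8 64
```

```text
t 2.75 tcp [ 510.4 -281.1  231.3] phi -79.8 j6 0.66 F [ 0.3 -0.1 -0.1] T [-0.03 -0.05 -0.07] w 30.0 tilt [ 0. -1.  0.]
knob [ 561.59929552 -226.44632555]
  yaw 0.0 x -1.49 z 2.00 y 5.58
```

Call:
play_rows(commands=[{"x": -0.75, "y": 0, "z": 1, "yaw": 0}, {"x": -0.74, "y": 0, "z": 1, "yaw": 0}, {"x": 0, "y": 1, "z": 0, "yaw": 0}, {"x": 0, "y": 1, "z": 0, "yaw": 0}, {"x": 0, "y": 1, "z": 0, "yaw": 0}, {"x": 0, "y": 0.8, "z": 0, "yaw": 0}, {"x": 0, "y": 0.7, "z": 0, "yaw": 0}, {"x": 0, "y": 0.6, "z": 0, "yaw": 0}, {"x": 0, "y": 0.48, "z": 0, "yaw": 0}, {"x": 0, "y": 0, "z": 0, "yaw": 0}])

```text
time_s: 3.75
tcp_pos: [0.5594, -0.2269, 0.0616]
ee_rot: [0.543, -0.455, 0.452, -0.542]
ft_force: [-0.8, 1.0, -0.1]
grip_width: 0.0296
```

Call:
play_rows(commands=[{"x": 0, "y": 0, "z": 0, "yaw": 0}, {"x": 0, "y": 0, "z": 0, "yaw": 0}, {"x": 0, "y": 0, "z": 0, "yaw": 0}, {"x": 0, "y": 0, "z": 0, "yaw": 0}], claw=-1)

```text
time_s: 4.15
tcp_pos: [0.5623, -0.2275, 0.0647]
ee_rot: [-0.542, 0.452, -0.454, 0.544]
ft_force: [8.6, 1.3, -8.4]
grip_width: 0.0118
```

```bash
python3 go.py -75.1 -79.8 64
```

```text
t 4.15 tcp [ 562.3 -227.5   64.7] phi -79.7 j6 0.79 F [ 8.6  1.3 -8.4] T [ 0.32 -1.48 -0.01] w 11.8 tilt [ 0.    -1.     0.004]
knob [ 561.59929552 -226.44632555]
  yaw 0.01 x -0.04 z -0.02 y 0.02
```

Call:
play_rows(commands=[{"x": 0, "y": 0, "z": 0, "yaw": 0.5}, {"x": 0, "y": 0, "z": 0, "yaw": 0.9}, {"x": 0, "y": 0, "z": 0, "yaw": 0.9}, {"x": 0, "y": 0, "z": 0, "yaw": 0.9}, {"x": 0, "y": 0, "z": 0, "yaw": 0.9}, {"x": 0, "y": 0, "z": 0, "yaw": 0.9}, {"x": 0, "y": 0, "z": 0, "yaw": 0.9}, {"x": 0, "y": 0, "z": 0, "yaw": 0.9}, {"x": 0, "y": 0, "z": 0, "yaw": 0.8}, {"x": 0, "y": 0, "z": 0, "yaw": 0.5}, {"x": 0, "y": 0, "z": 0, "yaw": 0}, {"x": 0, "y": 0, "z": 0, "yaw": 0}])

```text
time_s: 5.35
tcp_pos: [0.5619, -0.2272, 0.0647]
ee_rot: [0.351, -0.613, 0.613, -0.353]
ft_force: [5.7, 2.7, -5.7]
grip_width: 0.0117
```

```bash
python3 go.py -75.1 -120.1 64
```

```text
t 5.35 tcp [ 561.9 -227.2   64.7] phi -120.2 j6 1.5 F [ 5.7  2.7 -5.7] T [ 0.73 -1.03 -0.06] w 11.7 tilt [-0.002 -1.     0.002]
knob [ 561.59929552 -226.44632555]
  yaw -0.03 x -0.02 z -0.02 y 0.02
```

Call:
play_rows(commands=[{"x": 0, "y": 0, "z": 0, "yaw": 0}, {"x": 0, "y": 0, "z": 0, "yaw": 0}, {"x": 0, "y": 0, "z": 0, "yaw": 0}, {"x": 0, "y": -0.7, "z": 0, "yaw": 0}, {"x": 0, "y": -0.8, "z": 0, "yaw": 0}, {"x": 0, "y": -0.7, "z": 0, "yaw": 0}, {"x": 0, "y": 0, "z": 0, "yaw": -1}, {"x": 0, "y": 0, "z": 0, "yaw": -1}, {"x": 0, "y": 0, "z": 0, "yaw": -1}, {"x": 0, "y": 0, "z": 0, "yaw": -1}, {"x": 0, "y": 0, "z": 0, "yaw": -1}, {"x": 0, "y": 0, "z": 0, "yaw": -1}], claw=-0.3)

```text
time_s: 6.55
tcp_pos: [0.5607, -0.228, 0.1304]
ee_rot: [0.5, -0.5, 0.501, -0.5]
ft_force: [-0.8, -0.7, 0.3]
grip_width: 0.0297
```

Call:
play_rows(commands=[{"x": 0, "y": 0, "z": 0, "yaw": -1}, {"x": 0, "y": 0, "z": 0, "yaw": -1}, {"x": 0, "y": 0, "z": 0, "yaw": -0.8}, {"x": -0.7, "y": 0, "z": 0, "yaw": 0}, {"x": -1, "y": 0, "z": 0, "yaw": 0}, {"x": -1, "y": 0, "z": 0, "yaw": 0}, {"x": -1, "y": 0, "z": 0, "yaw": 0}, {"x": -0.6, "y": 0, "z": 0, "yaw": 0}, {"x": -0.4, "y": 0, "z": 0, "yaw": 0}, {"x": 0, "y": 0, "z": 0, "yaw": 0}, {"x": 0, "y": 0, "z": 0, "yaw": 0}])

```text
time_s: 7.65
tcp_pos: [0.5275, -0.0914, 0.1301]
ee_rot: [0.556, -0.436, 0.437, -0.556]
ft_force: [-0.1, -0.6, -0.4]
grip_width: 0.0299
```

```bash
python3 go.py 104.9 -76 64; python3 -c "
from m import *
measure('b')"
```

```text
t 7.65 tcp [527.5 -91.4 130.1] phi -76.3 j6 0.92 F [-0.1 -0.6 -0.4] T [ 0.01 -0.03 -0.01] w 29.9 tilt [ 0.001 -1.     0.   ]
knob [525.60070448 -91.15367445]
  yaw -0.06 x -0.02 z -0.06 y 2.20
top plate [ 0.5    -0.2314] 0.0293 port None 0
side plate [ 0.5429 -0.1581] 0.093 port [ 0.54134601 -0.1564319 ] 11
  wing c [ 608.6 -140.1] size [43.4 14.9] axis deg 4.5 z 0.0872 72
  wing c [ 474.9 -176. ] size [45.7 16. ] axis deg 11.8 z 0.0872 85
  wing c [524.2 -91.8] size [12.8 46.4] axis deg 101.9 z 0.088 68
392.822110425251 [[-0.9, -0.43, -0.01], [-0.27, 0.59, -0.76], [0.33, -0.68, -0.65]] [0.38165726 0.18079206 0.84312725]
```

Call:
play_rows(commands=[{"x": 0, "y": 0.7, "z": -0.05, "yaw": 0}, {"x": 0, "y": 0.7, "z": 0, "yaw": 0}, {"x": 0, "y": 0.5, "z": 0, "yaw": 0}, {"x": 0, "y": 0.3, "z": 0, "yaw": 0}, {"x": 0, "y": 0, "z": 0, "yaw": 0}])

```text
time_s: 8.25
tcp_pos: [0.525, -0.0911, 0.0626]
ee_rot: [0.556, -0.438, 0.436, -0.556]
ft_force: [0.1, 0.7, 0.1]
grip_width: 0.0298
```

Call:
play_rows(commands=[{"x": 0, "y": 0, "z": 0, "yaw": 0}, {"x": 0, "y": 0, "z": 0, "yaw": 0}, {"x": 0, "y": 0, "z": 0, "yaw": 0}, {"x": 0, "y": 0, "z": 0, "yaw": 0}], claw=-1)

```text
time_s: 8.65
tcp_pos: [0.5265, -0.0913, 0.0648]
ee_rot: [-0.556, 0.436, -0.437, 0.556]
ft_force: [1.1, 0.7, 2.0]
grip_width: 0.0112
```

```bash
python3 go.py 104.9 -120.1 64
```

```text
t 8.65 tcp [526.5 -91.3  64.8] phi -76.3 j6 0.91 F [1.1 0.7 2. ] T [ 0.01 -0.2   0.04] w 11.2 tilt [ 0.001 -1.     0.001]
knob [525.60070448 -91.15367445]
  yaw 8.76 x 0.01 z -0.03 y 0.03
```

Call:
play_rows(commands=[{"x": 0, "y": 0, "z": 0, "yaw": 0.5}, {"x": 0, "y": 0, "z": 0, "yaw": 1}, {"x": 0, "y": 0, "z": 0, "yaw": 1}, {"x": 0, "y": 0, "z": 0, "yaw": 1}, {"x": 0, "y": 0, "z": 0, "yaw": 1}, {"x": 0, "y": 0, "z": 0, "yaw": 1}, {"x": 0, "y": 0, "z": 0, "yaw": 1}, {"x": 0, "y": 0, "z": 0, "yaw": 1}, {"x": 0, "y": 0, "z": 0, "yaw": 0.8}, {"x": 0, "y": 0, "z": 0, "yaw": 0.45}, {"x": 0, "y": 0, "z": 0, "yaw": 0}, {"x": 0, "y": 0, "z": 0, "yaw": 0}])

```text
time_s: 9.85
tcp_pos: [0.5265, -0.0913, 0.0648]
ee_rot: [0.353, -0.612, 0.613, -0.354]
ft_force: [1.9, 1.3, 5.4]
grip_width: 0.012
```

Call:
play_rows(commands=[{"x": 0, "y": 0, "z": 0, "yaw": 0}, {"x": 0, "y": 0, "z": 0, "yaw": 0}, {"x": 0, "y": 0, "z": 0, "yaw": 0}, {"x": 0, "y": -0.7, "z": 0, "yaw": 0}, {"x": 0, "y": -0.8, "z": 0, "yaw": 0}, {"x": 0, "y": -0.7, "z": 0, "yaw": 0}, {"x": 0, "y": 0, "z": 0, "yaw": -1}, {"x": 0, "y": 0, "z": 0, "yaw": -1}, {"x": 0, "y": 0, "z": 0, "yaw": -1}, {"x": 0, "y": 0, "z": 0, "yaw": -1}, {"x": 0, "y": 0, "z": 0, "yaw": -1}, {"x": 0, "y": 0, "z": 0, "yaw": -1}], claw=-0.3)

```text
time_s: 11.05
tcp_pos: [0.5254, -0.091, 0.1296]
ee_rot: [0.501, -0.499, 0.499, -0.501]
ft_force: [0.2, -0.1, -0.6]
grip_width: 0.0298
```

Call:
play_rows(commands=[{"x": 0, "y": 0, "z": 0, "yaw": -1}, {"x": 0, "y": 0, "z": 0, "yaw": -1}, {"x": 0, "y": 0, "z": 0, "yaw": -1}, {"x": 0, "y": 0, "z": 0, "yaw": -1}, {"x": 0, "y": 0, "z": 0, "yaw": -1}, {"x": 0, "y": 0, "z": 0, "yaw": -1}, {"x": 0, "y": 0, "z": 0, "yaw": -1}, {"x": 0, "y": 0, "z": 0, "yaw": -1}, {"x": 0, "y": 0, "z": 0, "yaw": -1}, {"x": 0, "y": 0, "z": 0, "yaw": -1}, {"x": 0, "y": 0, "z": 0, "yaw": -1}, {"x": 0, "y": 0, "z": 0, "yaw": -1}])

```text
time_s: 12.25
tcp_pos: [0.5254, -0.091, 0.1296]
ee_rot: [0.683, -0.182, 0.182, -0.683]
ft_force: [-0.3, -0.0, -0.2]
grip_width: 0.0297
```

```bash
sed -i 's/C=np.array.*/C=np.array([544.5,-159.2])/' go.py; python3 go.py 14.9 6.4 64; python3 -c "
from m import *
measure('c')"
```

```text
t 12.25 tcp [525.4 -91.  129.6] phi -29.8 j6 0.1 F [-0.3 -0.  -0.2] T [ 0.03 -0.01  0.  ] w 29.7 tilt [-0.001 -1.    -0.   ]
knob [ 612.14632555 -141.20070448]
  yaw -7.24 x 2.69 z -1.98 y 2.19
top plate [ 0.4992 -0.2319] 0.0287 port None 0
side plate [ 0.542  -0.1584] 0.0928 port [ 0.541602  -0.1578177] 17
  wing c [ 555.5 -233. ] size [25.9 12.8] axis deg 65.1 z 0.0873 37
  wing c [ 609.  -139.8] size [45.  15.5] axis deg 5.3 z 0.0876 73
  wing c [ 475.2 -177.8] size [45.2 18.4] axis deg 13.2 z 0.0867 87
  wing c [522.9 -90.3] size [45.3 14. ] axis deg 59.3 z 0.0872 90
392.822110425251 [[-0.9, -0.43, -0.01], [-0.27, 0.59, -0.76], [0.33, -0.68, -0.65]] [0.38165726 0.18079206 0.84312725]
```

Call:
play_rows(commands=[{"x": 0, "y": 0, "z": 0, "yaw": -1}, {"x": 0, "y": 0, "z": 0, "yaw": -1}, {"x": 0, "y": 0, "z": 0, "yaw": -1}, {"x": 0, "y": 0, "z": 0, "yaw": -1}, {"x": 0, "y": 0, "z": 0, "yaw": -1}, {"x": 0, "y": 0, "z": 0, "yaw": -1}, {"x": 0, "y": 0, "z": 0, "yaw": -1}, {"x": 0, "y": 0, "z": 0, "yaw": -0.24}, {"x": 0.9, "y": 0, "z": -0.7, "yaw": 0}, {"x": 1, "y": 0, "z": -0.7, "yaw": 0}, {"x": 0.79, "y": 0, "z": -0.58, "yaw": 0}, {"x": 0, "y": 0, "z": 0, "yaw": 0}])

```text
time_s: 13.55
tcp_pos: [0.6139, -0.1432, 0.1284]
ee_rot: [-0.706, -0.036, 0.037, 0.706]
ft_force: [0.4, 0.6, -0.7]
grip_width: 0.0295
```

Call:
play_rows(commands=[{"x": 0, "y": 0.7, "z": 0, "yaw": 0}, {"x": 0, "y": 0.7, "z": 0, "yaw": 0}, {"x": 0, "y": 0.5, "z": 0, "yaw": 0}, {"x": 0, "y": 0.29, "z": 0, "yaw": 0}, {"x": 0, "y": 0, "z": 0, "yaw": 0}])

```text
time_s: 14.05
tcp_pos: [0.6114, -0.141, 0.063]
ee_rot: [-0.706, -0.037, 0.038, 0.706]
ft_force: [-0.8, 1.0, -0.1]
grip_width: 0.0298
```

Call:
play_rows(commands=[{"x": 0, "y": 0, "z": 0, "yaw": 0}, {"x": 0, "y": 0, "z": 0, "yaw": 0}, {"x": 0, "y": 0, "z": 0, "yaw": 0}, {"x": 0, "y": 0, "z": 0, "yaw": 0}], claw=-1)

```text
time_s: 14.45
tcp_pos: [0.6127, -0.1411, 0.0653]
ee_rot: [-0.706, -0.038, 0.038, 0.706]
ft_force: [-3.3, 4.9, 5.0]
grip_width: 0.0118
```

```bash
python3 go.py 14.9 -30.1 64
```

```text
t 14.45 tcp [ 612.7 -141.1   65.3] phi 6.2 j6 -0.54 F [-3.3  4.9  5. ] T [ 0.86  0.6  -0.02] w 11.8 tilt [ 0.001 -1.     0.   ]
knob [ 612.14632555 -141.20070448]
  yaw 7.26 x -0.01 z -0.01 y 0.04
```

Turn A by 7.25 units, release, then head for D (φ ≈ 12.4).

Call:
play_rows(commands=[{"x": 0, "y": 0, "z": 0, "yaw": 0.5}, {"x": 0, "y": 0, "z": 0, "yaw": 0.9}, {"x": 0, "y": 0, "z": 0, "yaw": 0.9}, {"x": 0, "y": 0, "z": 0, "yaw": 0.9}, {"x": 0, "y": 0, "z": 0, "yaw": 0.9}, {"x": 0, "y": 0, "z": 0, "yaw": 0.9}, {"x": 0, "y": 0, "z": 0, "yaw": 0.9}, {"x": 0, "y": 0, "z": 0, "yaw": 0.9}, {"x": 0, "y": 0, "z": 0, "yaw": 0.45}, {"x": 0, "y": 0, "z": 0, "yaw": 0}, {"x": 0, "y": 0, "z": 0, "yaw": 0}])

```text
time_s: 15.55
tcp_pos: [0.6126, -0.1414, 0.0653]
ee_rot: [0.683, -0.183, 0.184, -0.683]
ft_force: [-3.7, 4.0, 5.5]
grip_width: 0.0119
```

Call:
play_rows(commands=[{"x": 0, "y": 0, "z": 0, "yaw": 0}, {"x": 0, "y": 0, "z": 0, "yaw": 0}, {"x": 0, "y": 0, "z": 0, "yaw": 0}, {"x": 0, "y": -0.7, "z": 0, "yaw": 0}, {"x": 0, "y": -0.8, "z": 0, "yaw": 0}, {"x": 0, "y": -0.7, "z": 0, "yaw": 0}, {"x": 0, "y": 0, "z": 0, "yaw": -1}, {"x": 0, "y": 0, "z": 0, "yaw": -1}, {"x": 0, "y": 0, "z": 0, "yaw": -1}, {"x": 0, "y": 0, "z": 0, "yaw": -1}, {"x": 0, "y": 0, "z": 0, "yaw": -1}, {"x": 0, "y": 0, "z": 0, "yaw": -1}], claw=-0.3)

```text
time_s: 16.75
tcp_pos: [0.6124, -0.1417, 0.1302]
ee_rot: [0.707, 0.001, -0.001, -0.707]
ft_force: [-0.1, 0.2, 0.5]
grip_width: 0.0299
```

Call:
play_rows(commands=[{"x": 0, "y": 0, "z": 0, "yaw": -1}, {"x": 0, "y": 0, "z": 0, "yaw": -1}, {"x": 0, "y": 0, "z": 0, "yaw": -0.5}, {"x": 0, "y": 0, "z": 0, "yaw": 0}])

```text
time_s: 17.15
tcp_pos: [0.6124, -0.1416, 0.1302]
ee_rot: [0.703, 0.077, -0.077, -0.703]
ft_force: [0.5, 0.1, -0.3]
grip_width: 0.0298
```

```bash
python3 go.py 194.9 12.4 64; python3 -c "
from m import *
measure('d')"
```

```text
t 17.15 tcp [ 612.4 -141.6  130.2] phi 12.4 j6 -0.65 F [ 0.5  0.1 -0.3] T [ 0.01 -0.03 -0.01] w 29.8 tilt [ 0. -1. -0.]
knob [ 476.85367445 -177.19929552]
  yaw 0.01 x -4.67 z -0.19 y 2.21
top plate [0. 0.] 0.0 port None 0
side plate [ 0.5429 -0.16  ] 0.0939 port [ 0.54138018 -0.1574228 ] 17
  wing c [ 559.8 -226.1] size [45.8 16. ] axis deg 58.7 z 0.0873 69
  wing c [ 610.8 -141.2] size [13.7 46.1] axis deg 152.5 z 0.0875 66
  wing c [ 475. -176.] size [45.1 15.5] axis deg 10.1 z 0.0869 84
  wing c [523.6 -90.3] size [45.1 15.1] axis deg 57.3 z 0.0872 89
392.822110425251 [[-0.9, -0.43, -0.01], [-0.27, 0.59, -0.76], [0.33, -0.68, -0.65]] [0.38165726 0.18079206 0.84312725]
```

Call:
play_rows(commands=[{"x": -0.7, "y": 0, "z": 0, "yaw": 0}, {"x": -1, "y": 0, "z": -0.1, "yaw": 0}, {"x": -1, "y": 0, "z": -0.09, "yaw": 0}, {"x": -1, "y": 0, "z": 0, "yaw": 0}, {"x": -0.6, "y": 0, "z": 0, "yaw": 0}, {"x": -0.37, "y": 0, "z": 0, "yaw": 0}, {"x": 0, "y": 0, "z": 0, "yaw": 0}, {"x": 0, "y": 0.7, "z": 0, "yaw": 0}, {"x": 0, "y": 0.7, "z": 0, "yaw": 0}, {"x": 0, "y": 0.5, "z": 0, "yaw": 0}, {"x": 0, "y": 0.3, "z": 0, "yaw": 0}, {"x": 0, "y": 0, "z": 0, "yaw": 0}])

```text
time_s: 18.45
tcp_pos: [0.4764, -0.1766, 0.063]
ee_rot: [-0.702, -0.076, 0.077, 0.703]
ft_force: [0.2, 0.5, 0.6]
grip_width: 0.0299
```

Call:
play_rows(commands=[{"x": 0, "y": 0, "z": 0, "yaw": 0}, {"x": 0, "y": 0, "z": 0, "yaw": 0}, {"x": 0, "y": 0, "z": 0, "yaw": 0}, {"x": 0, "y": 0, "z": 0, "yaw": 0}], claw=-1)

```text
time_s: 18.85
tcp_pos: [0.4772, -0.1771, 0.0651]
ee_rot: [0.703, 0.077, -0.076, -0.703]
ft_force: [-1.2, 3.5, 6.8]
grip_width: 0.0119
```

```bash
python3 go.py 194.9 -30.1 64
```

```text
t 18.85 tcp [ 477.2 -177.1   65.1] phi 12.4 j6 -0.83 F [-1.2  3.5  6.8] T [ 0.94  0.27 -0.05] w 11.9 tilt [ 0.001 -1.    -0.   ]
knob [ 476.85367445 -177.19929552]
  yaw 8.5 x -0.01 z -0.01 y 0.04
```

Call:
play_rows(commands=[{"x": 0, "y": 0, "z": 0, "yaw": 0.5}, {"x": 0, "y": 0, "z": 0, "yaw": 1}, {"x": 0, "y": 0, "z": 0, "yaw": 1}, {"x": 0, "y": 0, "z": 0, "yaw": 1}, {"x": 0, "y": 0, "z": 0, "yaw": 1}, {"x": 0, "y": 0, "z": 0, "yaw": 1}, {"x": 0, "y": 0, "z": 0, "yaw": 1}, {"x": 0, "y": 0, "z": 0, "yaw": 1}, {"x": 0, "y": 0, "z": 0, "yaw": 0.6}, {"x": 0, "y": 0, "z": 0, "yaw": 0.4}, {"x": 0, "y": 0, "z": 0, "yaw": 0}, {"x": 0, "y": 0, "z": 0, "yaw": 0}])

```text
time_s: 20.05
tcp_pos: [0.4771, -0.1773, 0.065]
ee_rot: [0.683, -0.183, 0.184, -0.683]
ft_force: [-1.9, 3.2, 6.7]
grip_width: 0.0117
```

Call:
play_rows(commands=[{"x": 0, "y": 0, "z": 0, "yaw": 0}, {"x": 0, "y": 0, "z": 0, "yaw": 0}, {"x": 0, "y": 0, "z": 0, "yaw": 0}, {"x": 0, "y": -0.7, "z": 0, "yaw": 0}, {"x": 0, "y": -0.8, "z": 0, "yaw": 0}, {"x": 0, "y": -0.7, "z": 0, "yaw": 0}, {"x": 0, "y": 0, "z": 0, "yaw": -1}, {"x": 0, "y": 0, "z": 0, "yaw": -1}, {"x": 0, "y": 0, "z": 0, "yaw": -1}, {"x": 0, "y": 0, "z": 0, "yaw": -1}, {"x": 0, "y": 0, "z": 0, "yaw": -1}, {"x": 0, "y": 0, "z": 0, "yaw": -1}], claw=-0.3)

```text
time_s: 21.25
tcp_pos: [0.4767, -0.1773, 0.1301]
ee_rot: [0.707, 0.001, -0.001, -0.707]
ft_force: [0.4, 0.1, 0.4]
grip_width: 0.0297
```

Call:
play_rows(commands=[{"x": 0, "y": 0, "z": 0, "yaw": -1}, {"x": 0, "y": 0, "z": 0, "yaw": -1}, {"x": 0, "y": 0, "z": 0, "yaw": -1}, {"x": 0, "y": 0, "z": 0, "yaw": -1}, {"x": 0, "y": 0, "z": 0, "yaw": -1}, {"x": 0, "y": 0, "z": 0, "yaw": -1}, {"x": 0, "y": 0, "z": 0, "yaw": -1}, {"x": 0, "y": 0, "z": 0, "yaw": -1}, {"x": 0, "y": 0, "z": 0, "yaw": -1}, {"x": 0, "y": 0, "z": 0, "yaw": -1}, {"x": 0, "y": 0, "z": 0, "yaw": -1}, {"x": 0, "y": 0, "z": 0, "yaw": -1}])

```text
time_s: 22.45
tcp_pos: [0.4767, -0.1773, 0.1301]
ee_rot: [0.612, 0.354, -0.354, -0.612]
ft_force: [0.7, 0.6, 0.5]
grip_width: 0.0296
```

```bash
python3 go.py -75.1 59.9 64; python3 -c "
from m import *
measure('e')"
```

```text
t 22.45 tcp [ 476.7 -177.3  130.1] phi 60.1 j6 -1.66 F [0.7 0.6 0.5] T [0.04 0.02 0.  ] w 29.6 tilt [-0. -1. -0.]
knob [ 562.49929552 -226.84632555]
  yaw 0.04 x 0.01 z -3.30 y 2.20
top plate [ 0.5461 -0.1578] 0.0914 port [ 0.54470985 -0.1583343 ] 30
  wing c [ 612.9 -141. ] size [12.8 46.6] axis deg 150.3 z 0.0896 124
  wing c [ 573.9 -208.7] size [ 4.1 11.1] axis deg 143.1 z 0.0894 13
  wing c [527.6 -91.6] size [45.1 13.6] axis deg 60.2 z 0.0893 134
side plate [ 0.5418 -0.1589] 0.0929 port [ 0.54138088 -0.15819196] 16
  wing c [ 559.5 -225. ] size [44.8 14.9] axis deg 59.0 z 0.0874 72
  wing c [ 609.5 -139.3] size [12.6 47.8] axis deg 152.6 z 0.0874 66
  wing c [ 473.6 -175.7] size [13.5 46.9] axis deg 150.8 z 0.0871 75
  wing c [524.5 -91.4] size [46.9 14.2] axis deg 60.2 z 0.0876 85
392.822110425251 [[-0.9, -0.43, -0.01], [-0.27, 0.59, -0.76], [0.33, -0.68, -0.65]] [0.38165726 0.18079206 0.84312725]
```

View pics/eside.png

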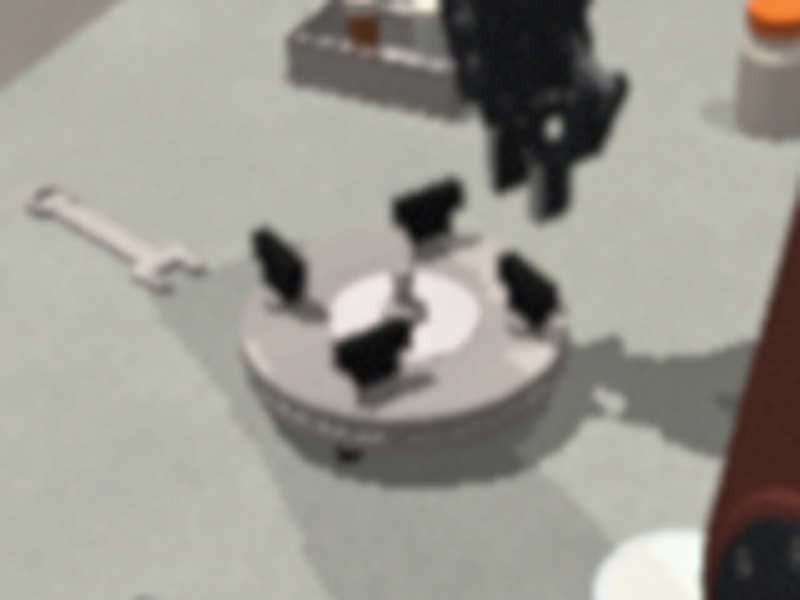

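The side crop shows all four wings, at (280,265), (428,210), (528,290) and (372,352), about half turned with the axes at 60° and 150°. The first pass is done.

Second pass, starting with B.

Call:
play_rows(commands=[{"x": 0, "y": 0, "z": -0.7, "yaw": 0}, {"x": 0, "y": 0, "z": -1, "yaw": 0}, {"x": 0, "y": 0, "z": -1, "yaw": 0}, {"x": 0, "y": 0, "z": -0.6, "yaw": 0}, {"x": 0, "y": 0, "z": 0, "yaw": 0}, {"x": 0, "y": 0.7, "z": 0, "yaw": 0}, {"x": 0, "y": 0.7, "z": 0, "yaw": 0}, {"x": 0, "y": 0.5, "z": 0, "yaw": 0}, {"x": 0, "y": 0.3, "z": 0, "yaw": 0}, {"x": 0, "y": 0, "z": 0, "yaw": 0}])

```text
time_s: 23.55
tcp_pos: [0.5615, -0.2262, 0.063]
ee_rot: [-0.612, -0.353, 0.353, 0.613]
ft_force: [0.6, -0.8, 0.7]
grip_width: 0.0299
```

Call:
play_rows(commands=[{"x": 0, "y": 0, "z": 0, "yaw": 0}, {"x": 0, "y": 0, "z": 0, "yaw": 0}, {"x": 0, "y": 0, "z": 0, "yaw": 0}, {"x": 0, "y": 0, "z": 0, "yaw": 0}], claw=-1)

```text
time_s: 23.95
tcp_pos: [0.5626, -0.2269, 0.0653]
ee_rot: [0.613, 0.353, -0.353, -0.612]
ft_force: [-4.1, 2.5, 5.8]
grip_width: 0.012
```

```bash
python3 go.py -75.1 14.9 64
```

```text
t 23.95 tcp [ 562.6 -226.9   65.3] phi 59.9 j6 -1.64 F [-4.1  2.5  5.8] T [ 0.48  0.87 -0.1 ] w 12.0 tilt [-0.    -1.    -0.001]
knob [ 562.49929552 -226.84632555]
  yaw 9.0 x -0.00 z 0.00 y 0.04
```

Call:
play_rows(commands=[{"x": 0, "y": 0, "z": 0, "yaw": 0.5}, {"x": 0, "y": 0, "z": 0, "yaw": 1}, {"x": 0, "y": 0, "z": 0, "yaw": 1}, {"x": 0, "y": 0, "z": 0, "yaw": 1}, {"x": 0, "y": 0, "z": 0, "yaw": 1}, {"x": 0, "y": 0, "z": 0, "yaw": 1}, {"x": 0, "y": 0, "z": 0, "yaw": 1}, {"x": 0, "y": 0, "z": 0, "yaw": 1}, {"x": 0, "y": 0, "z": 0, "yaw": 0.9}, {"x": 0, "y": 0, "z": 0, "yaw": 0.6}, {"x": 0, "y": 0, "z": 0, "yaw": 0.4}, {"x": 0, "y": 0, "z": 0, "yaw": 0}])

```text
time_s: 25.15
tcp_pos: [0.5625, -0.2268, 0.0653]
ee_rot: [0.703, 0.08, -0.08, -0.702]
ft_force: [-5.1, 2.5, 7.3]
grip_width: 0.0118
```

```bash
python3 go.py -75.1 14.9 64
```

```text
t 25.15 tcp [ 562.5 -226.8   65.3] phi 12.9 j6 -0.82 F [-5.1  2.5  7.3] T [0.41 1.14 0.88] w 11.8 tilt [-0.    -1.    -0.001]
knob [ 562.49929552 -226.84632555]
  yaw -0.39 x 0.00 z -0.00 y 0.04
```

The vertical torque rose from 0.1 to 0.9 N m, so B is at its stop. Next is C.

Call:
play_rows(commands=[{"x": 0, "y": 0, "z": 0, "yaw": 0}, {"x": 0, "y": 0, "z": 0, "yaw": 0}, {"x": 0, "y": 0, "z": 0, "yaw": 0}, {"x": 0, "y": -0.7, "z": 0, "yaw": 0}, {"x": 0, "y": -0.8, "z": 0, "yaw": 0}, {"x": 0, "y": -0.7, "z": 0, "yaw": 0}, {"x": 0, "y": 0, "z": 0, "yaw": -1}, {"x": 0, "y": 0, "z": 0, "yaw": -1}, {"x": 0, "y": 0, "z": 0, "yaw": -1}, {"x": 0, "y": 0, "z": 0, "yaw": -1}, {"x": 0, "y": 0, "z": 0, "yaw": -1}, {"x": 0, "y": 0, "z": 0, "yaw": -1}], claw=-0.3)

```text
time_s: 26.35
tcp_pos: [0.5625, -0.2269, 0.1302]
ee_rot: [0.658, 0.26, -0.26, -0.658]
ft_force: [-0.1, 0.3, 0.9]
grip_width: 0.0301
```

Call:
play_rows(commands=[{"x": 0, "y": 0, "z": 0, "yaw": -1}, {"x": 0, "y": 0, "z": 0, "yaw": -1}, {"x": 0, "y": 0, "z": 0, "yaw": -1}, {"x": 0, "y": 0, "z": 0, "yaw": -0.4}, {"x": 0, "y": 0, "z": 0, "yaw": 0}])

```text
time_s: 26.85
tcp_pos: [0.5625, -0.2269, 0.1302]
ee_rot: [0.613, 0.353, -0.353, -0.612]
ft_force: [0.1, 0.9, -0.4]
grip_width: 0.03
```

```bash
python3 go.py 104.9 60 64; python3 -c "
from m import *
measure('f',('side',))"
```

```text
t 26.85 tcp [ 562.5 -226.9  130.2] phi 59.9 j6 -1.64 F [ 0.1  0.9 -0.4] T [ 0.04  0.03 -0.  ] w 30.0 tilt [-0. -1. -0.]
knob [526.50070448 -91.55367445]
  yaw -0.01 x 3.31 z 3.29 y 2.21
side plate [ 0.541  -0.1587] 0.0949 port [ 0.54145879 -0.15747337] 18
  wing c [ 559.2 -226. ] size [44.7 14.7] axis deg 16.1 z 0.0867 70
  wing c [ 610.2 -141.1] size [13.4 45.8] axis deg 152.8 z 0.0874 64
  wing c [ 473.9 -175.7] size [13.3 46.5] axis deg 151.7 z 0.0874 75
  wing c [524.2 -91.1] size [46.5 14.3] axis deg 58.1 z 0.0873 86
392.822110425251 [[-0.9, -0.43, -0.01], [-0.27, 0.59, -0.76], [0.33, -0.68, -0.65]] [0.38165726 0.18079206 0.84312725]
```

Call:
play_rows(commands=[{"x": 0.7, "y": 0, "z": 0.7, "yaw": 0}, {"x": 1, "y": 0, "z": 1, "yaw": 0}, {"x": 1, "y": 0, "z": 1, "yaw": 0}, {"x": 0.61, "y": 0, "z": 0.59, "yaw": 0}, {"x": 0, "y": 0, "z": 0, "yaw": 0}, {"x": 0, "y": 0.7, "z": 0, "yaw": 0}, {"x": 0, "y": 0.7, "z": 0, "yaw": 0}, {"x": 0, "y": 0.5, "z": 0, "yaw": 0}, {"x": 0, "y": 0.3, "z": 0, "yaw": 0}, {"x": 0, "y": 0, "z": 0, "yaw": 0}])

```text
time_s: 27.9
tcp_pos: [0.5261, -0.0915, 0.063]
ee_rot: [-0.612, -0.352, 0.353, 0.613]
ft_force: [0.2, 0.4, 0.6]
grip_width: 0.0298
```

Call:
play_rows(commands=[{"x": 0, "y": 0, "z": 0, "yaw": 0}, {"x": 0, "y": 0, "z": 0, "yaw": 0}, {"x": 0, "y": 0, "z": 0, "yaw": 0}, {"x": 0, "y": 0, "z": 0, "yaw": 0}], claw=-1)

```text
time_s: 28.3
tcp_pos: [0.5267, -0.0915, 0.0651]
ee_rot: [0.613, 0.353, -0.353, -0.613]
ft_force: [-5.7, 1.6, 4.5]
grip_width: 0.0121
```

```bash
python3 go.py 104.9 14.9 64
```

```text
t 28.3 tcp [526.7 -91.5  65.1] phi 59.9 j6 -1.46 F [-5.7  1.6  4.5] T [0.25 1.06 0.05] w 12.1 tilt [-0. -1. -0.]
knob [526.50070448 -91.55367445]
  yaw 9.0 x -0.01 z -0.00 y 0.04
```

Call:
play_rows(commands=[{"x": 0, "y": 0, "z": 0, "yaw": 0.5}, {"x": 0, "y": 0, "z": 0, "yaw": 1}, {"x": 0, "y": 0, "z": 0, "yaw": 1}, {"x": 0, "y": 0, "z": 0, "yaw": 1}, {"x": 0, "y": 0, "z": 0, "yaw": 1}, {"x": 0, "y": 0, "z": 0, "yaw": 1}, {"x": 0, "y": 0, "z": 0, "yaw": 1}, {"x": 0, "y": 0, "z": 0, "yaw": 1}, {"x": 0, "y": 0, "z": 0, "yaw": 0.9}, {"x": 0, "y": 0, "z": 0, "yaw": 0.6}, {"x": 0, "y": 0, "z": 0, "yaw": 0.4}, {"x": 0, "y": 0, "z": 0, "yaw": 0}])

```text
time_s: 29.5
tcp_pos: [0.5267, -0.0915, 0.0651]
ee_rot: [0.703, 0.079, -0.08, -0.702]
ft_force: [-6.2, 0.4, 4.5]
grip_width: 0.0117
```

```bash
python3 go.py 104.9 14.9 64
```

```text
t 29.5 tcp [526.7 -91.5  65.1] phi 12.9 j6 -0.64 F [-6.2  0.4  4.5] T [0.03 1.24 0.9 ] w 11.7 tilt [-0.    -1.    -0.001]
knob [526.50070448 -91.55367445]
  yaw -0.4 x -0.01 z 0.00 y 0.04
```

Call:
play_rows(commands=[{"x": 0, "y": 0, "z": 0, "yaw": 0}, {"x": 0, "y": 0, "z": 0, "yaw": 0}, {"x": 0, "y": 0, "z": 0, "yaw": 0}, {"x": 0, "y": -0.7, "z": 0, "yaw": 0}, {"x": 0, "y": -0.8, "z": 0, "yaw": 0}, {"x": 0, "y": -0.7, "z": 0, "yaw": 0}, {"x": 0, "y": 0, "z": 0, "yaw": 1}, {"x": 0, "y": 0, "z": 0, "yaw": 1}, {"x": 0, "y": 0, "z": 0, "yaw": 1}, {"x": 0, "y": 0, "z": 0, "yaw": 1}, {"x": 0, "y": 0, "z": 0, "yaw": 1}, {"x": 0, "y": 0, "z": 0, "yaw": 1}], claw=-0.3)

```text
time_s: 30.7
tcp_pos: [0.527, -0.0915, 0.1303]
ee_rot: [0.699, -0.106, 0.107, -0.699]
ft_force: [0.5, -0.6, 0.5]
grip_width: 0.0302
```

Call:
play_rows(commands=[{"x": 0, "y": 0, "z": 0, "yaw": 1}, {"x": 0, "y": 0, "z": 0, "yaw": 1}, {"x": 0, "y": 0, "z": 0, "yaw": 0.6}, {"x": 0, "y": 0, "z": 0, "yaw": 0}])

```text
time_s: 31.1
tcp_pos: [0.527, -0.0915, 0.1303]
ee_rot: [0.683, -0.184, 0.184, -0.683]
ft_force: [0.0, -0.1, 0.5]
grip_width: 0.03
```

```bash
python3 go.py 14.9 -30 64; python3 -c "
from m import *
measure('g',('side',))"
```

```text
t 31.1 tcp [527.  -91.5 130.3] phi -30.1 j6 0.11 F [ 0.  -0.1  0.5] T [0.02 0.01 0.03] w 30.0 tilt [ 0.001 -1.     0.   ]
knob [ 612.14632555 -141.20070448]
  yaw -0.03 x 3.29 z -0.02 y 2.21
side plate [ 0.5425 -0.1576] 0.0928 port [ 0.54114792 -0.15776673] 16
  wing c [ 550.7 -228. ] size [26.1 16.8] axis deg 13.7 z 0.087 45
  wing c [ 609.6 -139.5] size [13.1 46.3] axis deg 151.4 z 0.0877 64
  wing c [ 475.1 -176.8] size [13.5 45.1] axis deg 152.4 z 0.0875 72
  wing c [523.8 -90.6] size [44.4 14.8] axis deg 15.6 z 0.0868 89
392.822110425251 [[-0.9, -0.43, -0.01], [-0.27, 0.59, -0.76], [0.33, -0.68, -0.65]] [0.38165726 0.18079206 0.84312725]
```

C is at its stop. Next is A.

Call:
play_rows(commands=[{"x": 0.7, "y": 0, "z": 0, "yaw": 0}, {"x": 1, "y": 0, "z": 0, "yaw": 0}, {"x": 1, "y": 0, "z": 0, "yaw": 0}, {"x": 0.6, "y": 0, "z": 0, "yaw": 0}, {"x": 0, "y": 0, "z": 0, "yaw": 0}, {"x": 0, "y": 0.7, "z": 0, "yaw": 0}, {"x": 0, "y": 0.7, "z": 0, "yaw": 0}, {"x": 0, "y": 0.5, "z": 0, "yaw": 0}, {"x": 0, "y": 0.3, "z": 0, "yaw": 0}, {"x": 0, "y": 0, "z": 0, "yaw": 0}])

```text
time_s: 32.15
tcp_pos: [0.6115, -0.1405, 0.063]
ee_rot: [-0.683, 0.184, -0.183, 0.683]
ft_force: [-1.2, 0.5, -0.4]
grip_width: 0.0293
```

Call:
play_rows(commands=[{"x": 0, "y": 0, "z": 0, "yaw": 0}, {"x": 0, "y": 0, "z": 0, "yaw": 0}, {"x": 0, "y": 0, "z": 0, "yaw": 0}, {"x": 0, "y": 0, "z": 0, "yaw": 0}], claw=-1)

```text
time_s: 32.55
tcp_pos: [0.6128, -0.1413, 0.0653]
ee_rot: [0.683, -0.183, 0.184, -0.683]
ft_force: [-4.1, -0.2, 5.9]
grip_width: 0.0119
```

```bash
python3 go.py 14.9 -75.1 64
```

```text
t 32.55 tcp [ 612.8 -141.3   65.3] phi -30.1 j6 0.09 F [-4.1 -0.2  5.9] T [ 0.03  0.8  -0.05] w 11.9 tilt [ 0.001 -1.    -0.   ]
knob [ 612.14632555 -141.20070448]
  yaw 9.0 x -0.01 z -0.02 y 0.04
```

Call:
play_rows(commands=[{"x": 0, "y": 0, "z": 0, "yaw": 0.5}, {"x": 0, "y": 0, "z": 0, "yaw": 1}, {"x": 0, "y": 0, "z": 0, "yaw": 1}, {"x": 0, "y": 0, "z": 0, "yaw": 1}, {"x": 0, "y": 0, "z": 0, "yaw": 1}, {"x": 0, "y": 0, "z": 0, "yaw": 1}, {"x": 0, "y": 0, "z": 0, "yaw": 1}, {"x": 0, "y": 0, "z": 0, "yaw": 1}, {"x": 0, "y": 0, "z": 0, "yaw": 0.9}, {"x": 0, "y": 0, "z": 0, "yaw": 0.6}, {"x": 0, "y": 0, "z": 0, "yaw": 0.4}, {"x": 0, "y": 0, "z": 0, "yaw": 0}])

```text
time_s: 33.75
tcp_pos: [0.6125, -0.1416, 0.0653]
ee_rot: [0.553, -0.44, 0.441, -0.553]
ft_force: [-6.0, -1.7, 6.8]
grip_width: 0.0122
```

```bash
python3 go.py 14.9 -75.1 64
```

```text
t 33.75 tcp [ 612.5 -141.6   65.3] phi -77.1 j6 0.91 F [-6.  -1.7  6.8] T [-0.36  1.11  0.87] w 12.2 tilt [ 0.001 -1.    -0.   ]
knob [ 612.14632555 -141.20070448]
  yaw -0.4 x -0.01 z -0.01 y 0.04
```

Call:
play_rows(commands=[{"x": 0, "y": 0, "z": 0, "yaw": 0}, {"x": 0, "y": 0, "z": 0, "yaw": 0}, {"x": 0, "y": 0, "z": 0, "yaw": 0}, {"x": 0, "y": -0.7, "z": 0, "yaw": 0}, {"x": 0, "y": -0.8, "z": 0, "yaw": 0}, {"x": 0, "y": -0.7, "z": 0, "yaw": 0}, {"x": 0, "y": 0, "z": 0, "yaw": -1}, {"x": 0, "y": 0, "z": 0, "yaw": -1}, {"x": 0, "y": 0, "z": 0, "yaw": -1}, {"x": 0, "y": 0, "z": 0, "yaw": -1}, {"x": 0, "y": 0, "z": 0, "yaw": -1}, {"x": 0, "y": 0, "z": 0, "yaw": -1}], claw=-0.3)

```text
time_s: 34.95
tcp_pos: [0.6126, -0.141, 0.1301]
ee_rot: [-0.649, 0.281, -0.281, 0.649]
ft_force: [-0.3, -0.1, 0.7]
grip_width: 0.0297
```

Call:
play_rows(commands=[{"x": 0, "y": 0, "z": 0, "yaw": -1}, {"x": 0, "y": 0, "z": 0, "yaw": -1}, {"x": 0, "y": 0, "z": 0, "yaw": -1}, {"x": 0, "y": 0, "z": 0, "yaw": -0.4}, {"x": 0, "y": 0, "z": 0, "yaw": 0}])

```text
time_s: 35.45
tcp_pos: [0.6125, -0.141, 0.1301]
ee_rot: [-0.683, 0.183, -0.183, 0.683]
ft_force: [0.1, 0.4, -0.2]
grip_width: 0.0298
```

```bash
python3 go.py 194.9 -30 64; python3 -c "
from m import *
measure('i',('side',))"
```

```text
t 35.45 tcp [ 612.5 -141.   130.1] phi -30.1 j6 0.09 F [ 0.1  0.4 -0.2] T [-0.02  0.01  0.04] w 29.8 tilt [ 0. -1.  0.]
knob [ 476.85367445 -177.19929552]
  yaw -0.01 x -3.31 z -3.31 y 2.20
side plate [ 0.5416 -0.1592] 0.0932 port [ 0.54098472 -0.15724088] 18
  wing c [ 559.2 -225.7] size [44.  16.4] axis deg 16.3 z 0.0871 72
  wing c [ 608.4 -140.2] size [11.3 43.6] axis deg 102.4 z 0.0879 58
  wing c [ 474.5 -176.4] size [14.2 46.1] axis deg 153.3 z 0.0875 72
  wing c [524.  -91.3] size [44.9 14.2] axis deg 14.7 z 0.087 90
392.822110425251 [[-0.9, -0.43, -0.01], [-0.27, 0.59, -0.76], [0.33, -0.68, -0.65]] [0.38165726 0.18079206 0.84312725]
```

A is at its stop. D is the last one.

Call:
play_rows(commands=[{"x": -0.7, "y": 0, "z": -0.7, "yaw": 0}, {"x": -1, "y": 0, "z": -1, "yaw": 0}, {"x": -1, "y": 0, "z": -1, "yaw": 0}, {"x": -0.61, "y": 0, "z": -0.61, "yaw": 0}, {"x": 0, "y": 0, "z": 0, "yaw": 0}, {"x": 0, "y": 0.7, "z": 0, "yaw": 0}, {"x": 0, "y": 0.7, "z": 0, "yaw": 0}, {"x": 0, "y": 0.5, "z": 0, "yaw": 0}, {"x": 0, "y": 0.3, "z": 0, "yaw": 0}, {"x": 0, "y": 0, "z": 0, "yaw": 0}])

```text
time_s: 36.5
tcp_pos: [0.4764, -0.1766, 0.063]
ee_rot: [-0.683, 0.184, -0.183, 0.683]
ft_force: [0.5, 0.2, -0.2]
grip_width: 0.03
```

Call:
play_rows(commands=[{"x": 0, "y": 0, "z": 0, "yaw": 0}, {"x": 0, "y": 0, "z": 0, "yaw": 0}, {"x": 0, "y": 0, "z": 0, "yaw": 0}, {"x": 0, "y": 0, "z": 0, "yaw": 0}], claw=-1)

```text
time_s: 36.9
tcp_pos: [0.4773, -0.1773, 0.065]
ee_rot: [0.683, -0.183, 0.184, -0.683]
ft_force: [-0.4, 2.0, 4.9]
grip_width: 0.0117
```

```bash
python3 go.py 194.9 -75.1 64
```

```text
t 36.9 tcp [ 477.3 -177.3   65. ] phi -30.1 j6 -0.09 F [-0.4  2.   4.9] T [ 0.48  0.08 -0.07] w 11.7 tilt [ 0.001 -1.     0.   ]
knob [ 476.85367445 -177.19929552]
  yaw 9.0 x -0.01 z -0.01 y 0.03
```

Call:
play_rows(commands=[{"x": 0, "y": 0, "z": 0, "yaw": 0.5}, {"x": 0, "y": 0, "z": 0, "yaw": 1}, {"x": 0, "y": 0, "z": 0, "yaw": 1}, {"x": 0, "y": 0, "z": 0, "yaw": 1}, {"x": 0, "y": 0, "z": 0, "yaw": 1}, {"x": 0, "y": 0, "z": 0, "yaw": 1}, {"x": 0, "y": 0, "z": 0, "yaw": 1}, {"x": 0, "y": 0, "z": 0, "yaw": 1}, {"x": 0, "y": 0, "z": 0, "yaw": 0.9}, {"x": 0, "y": 0, "z": 0, "yaw": 0.6}, {"x": 0, "y": 0, "z": 0, "yaw": 0.4}, {"x": 0, "y": 0, "z": 0, "yaw": 0}])

```text
time_s: 38.1
tcp_pos: [0.477, -0.1775, 0.0651]
ee_rot: [0.553, -0.44, 0.441, -0.553]
ft_force: [-1.1, 0.2, 5.2]
grip_width: 0.0121
```

```bash
python3 go.py 194.9 -75.1 64
```

```text
t 38.1 tcp [ 477.  -177.5   65.1] phi -77.1 j6 0.73 F [-1.1  0.2  5.2] T [0.12 0.47 0.88] w 12.1 tilt [ 0.001 -1.     0.   ]
knob [ 476.85367445 -177.19929552]
  yaw -0.4 x -0.01 z -0.00 y 0.04
```

Call:
play_rows(commands=[{"x": 0, "y": 0, "z": 0, "yaw": 0}, {"x": 0, "y": 0, "z": 0, "yaw": 0}, {"x": 0, "y": 0, "z": 0, "yaw": 0}, {"x": 0, "y": -0.7, "z": 0, "yaw": 0}, {"x": 0, "y": -1, "z": 0, "yaw": 0}, {"x": 0, "y": -1, "z": 0, "yaw": 0}, {"x": 0, "y": -1, "z": 0, "yaw": 0}, {"x": 1, "y": -1, "z": 0, "yaw": 0}, {"x": 1, "y": 0, "z": 0, "yaw": 0}, {"x": 1, "y": 0, "z": 0, "yaw": 0}, {"x": 1, "y": 0, "z": 0, "yaw": 0}, {"x": 1, "y": 0, "z": 0, "yaw": 0}], claw=-0.3)

```text
time_s: 39.3
tcp_pos: [0.5104, -0.3246, 0.2051]
ee_rot: [0.553, -0.441, 0.441, -0.553]
ft_force: [1.0, 0.3, 0.5]
grip_width: 0.0297
```

Call:
play_rows(commands=[{"x": 1, "y": 0, "z": 0, "yaw": 0}, {"x": 1, "y": 0, "z": 0, "yaw": 0}, {"x": 1, "y": 0, "z": 0, "yaw": 0}, {"x": 1, "y": 0, "z": 0, "yaw": 0}, {"x": 0.5, "y": 0, "z": 0, "yaw": 0}, {"x": 0, "y": 0, "z": 0, "yaw": 0}, {"x": 0, "y": 0, "z": 0, "yaw": 0}])

```text
time_s: 40.0
tcp_pos: [0.5403, -0.4546, 0.2048]
ee_rot: [-0.553, 0.441, -0.44, 0.553]
ft_force: [0.6, -0.0, -1.0]
grip_width: 0.0295
```

```bash
python3 go.py; python3 -c "
from m import *
measure('z')"
```

```text
t 40.0 tcp [ 540.3 -454.6  204.8] phi -77.1 j6 0.46 F [ 0.6 -0.  -1. ] T [-0.03 -0.02 -0.05] w 29.5 tilt [-0.001 -1.    -0.   ]
top plate [ 0.5452 -0.159 ] 0.0919 port [ 0.54484543 -0.15818043] 30
  wing c [ 612.6 -140.9] size [13.6 45.4] axis deg 104.9 z 0.0891 133
  wing c [ 563.5 -226.4] size [45.6 13.4] axis deg 15.5 z 0.0893 137
  wing c [527.  -91.5] size [44.6 13. ] axis deg 15.0 z 0.0896 129
  wing c [ 477.8 -176.8] size [13.  45.6] axis deg 104.2 z 0.0893 127
side plate [ 0.5442 -0.1578] 0.0943 port [ 0.54100601 -0.15784877] 16
  wing c [ 559.4 -226.1] size [44.  15.3] axis deg 17.5 z 0.0869 70
  wing c [ 608.9 -140.4] size [11.7 47.7] axis deg 104.0 z 0.0876 58
  wing c [ 473.8 -174.9] size [12.2 44. ] axis deg 104.0 z 0.0878 60
  wing c [523.6 -90.5] size [45.3 15.3] axis deg 15.0 z 0.0878 86
392.822110425251 [[-0.9, -0.43, -0.01], [-0.27, 0.59, -0.76], [0.33, -0.68, -0.65]] [0.38165726 0.18079206 0.84312725]
```

View pics/ztop.png

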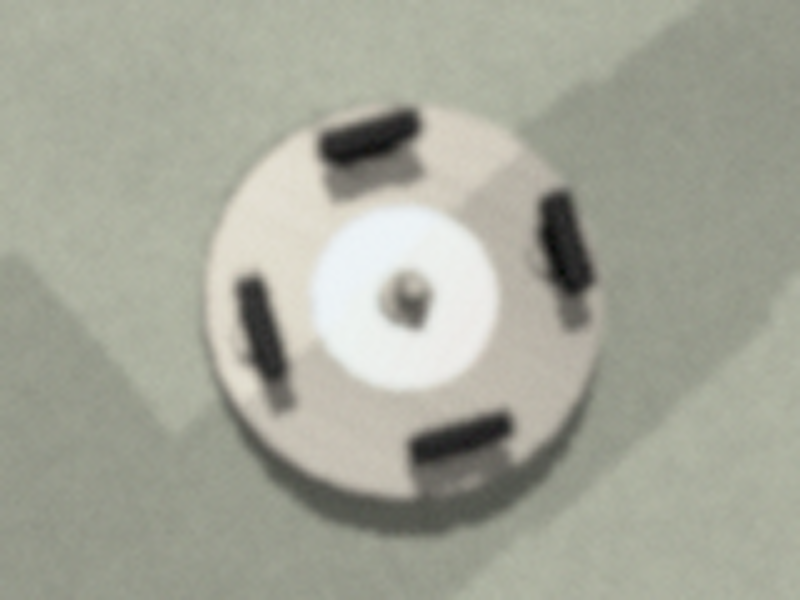

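View pics/zfull.png

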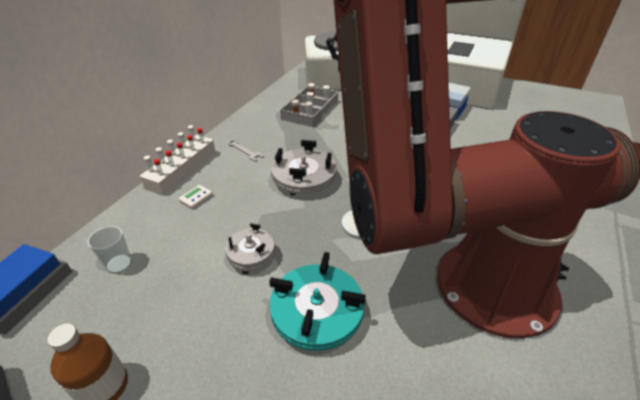

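The crop shows all four wings, at (370,135), (566,242), (460,436) and (262,328), tangential and square to their radials. In the side view the small holder at (250,245) is unmoved, and the arm is clear.

```bash
python3 -c "
from workcell import manip
print(manip.job_done())"
```

```text
the job is handed in; nothing more can be done
None
```

All four wing knobs on the large steel filter holder are at their stops, tightened crisscross in two passes. I handed the job in at about 40 s of the 72 s allowed.

- **Order:** In the images' directions, I turned the right knob (-y side), then the left one opposite it, then the far knob, then the near one. I used the same order on both passes.
- **First pass:** Each knob went to about 45°. The cameras read bar axes within about 3° of that.
- **Second pass:** Each knob met its stop. The vertical torque rose from about 0.1 to 0.9 N m with about 2° of extra commanded turn.
- **Last check:** The top camera showed the wings at 104.9°, 104.2°, 15.5° and 15.0°. Square to the knob lines would be about 104.9° and 14.9°, so all are within 1°.
- **Surroundings:** The small holder looks unmoved, and the arm stands clear of everything. Every wrist force I read was below about 15 N.

The side camera disagreed slightly: its positions sat about 3 to 4 mm lower in x, and it read one wing at 17.5°. I put this down to its coarser view. My first move call was refused for a format error, and nothing moved.

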